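# Set out the microscope kit on its marked pads

## Task

Set out the microscope kit for the next class: pick up the slide box, the eyepiece, the oil bottle and the seed dish and set each down upright, not dropped, centred on the foam pad that shows its silhouette, with the slide box lined up lengthwise with its outline. Keep all four upright on the way, and leave the spectacles and the open sample tray where they lie.

Things in the scene. Friction and masses are not known exactly. Their poses are not given: they have to be found in the camera images.
- slide_box: closed blue plastic slide box lying flat, a block 36 (its x) by 90 (its y, long) by 30 mm high, white label on top; about 90 g, loose; grip it across the 36 mm width. Origin: centre of the underside; z up.
- eyepiece: microscope eyepiece standing on its eye end: black cylinder 34 mm in diameter and 44 mm high with a grey band, topped by a short steel tube 23 mm in diameter (60 mm high in all); about 110 g, loose; grip it by the black body. Origin: centre of the underside; z up.
- oil_bottle: amber square bottle, 40 by 40 mm (sides along its x and y), body 52 mm high, white labels on two sides, black cap 24 mm in diameter on top (73 mm high in all); about 120 g, loose; grip it by the body across two sides. Origin: centre of the underside; z up.
- petri_dish: closed white seed dish, a flat round disc 60 mm in diameter and 18 mm high with brown seeds showing on top; about 50 g, loose; grip it across its diameter. Origin: centre of the underside; z up.
- pad_box: grey-green foam pad fixed to the table, 76 (its x) by 110 (its y) by 4 mm thick, with a flat printed silhouette at its centre (not a recess): blue rectangle 36 (x) by 90 mm (y), for the slide box. Origin: centre of the pad's underside, on the table; the top is 4 mm above; z up.
- pad_eyepiece: grey-green foam pad fixed to the table, 76 (its x) by 110 (its y) by 4 mm thick, with a flat printed silhouette at its centre (not a recess): small black disc 34 mm in diameter, for the eyepiece. Origin: centre of the pad's underside, on the table; the top is 4 mm above; z up.
- pad_bottle: grey-green foam pad fixed to the table, 76 (its x) by 110 (its y) by 4 mm thick, with a flat printed silhouette at its centre (not a recess): orange-amber square 40 by 40 mm, for the oil bottle. Origin: centre of the pad's underside, on the table; the top is 4 mm above; z up.
- pad_dish: grey-green foam pad fixed to the table, 76 (its x) by 110 (its y) by 4 mm thick, with a flat printed silhouette at its centre (not a recess): large white disc 60 mm in diameter, for the seed dish. Origin: centre of the pad's underside, on the table; the top is 4 mm above; z up.
- spectacles: folded dark metal spectacles standing on their rims, loose and light, 118 mm long (y), 36 mm high, from 4 mm in front of (-x) to 30 mm behind (+x) the origin; leave alone. Origin: on the table under the rims.
- sample_tray: open clear plastic tray with brown plant fragments, 85 (x) by 112 (y) by 24 mm high, loose; leave alone. Origin: centre of the underside; z up.
Not all that is in view belongs to the job. What is shaped like the oil_bottle but pink or turquoise is not meant. What is shaped like the pad_eyepiece but yellow is not meant.

How it is judged (in metres and radians):
At the end, for the whole second after the job is handed in: Each of the four things stands upright (within 0.15 rad) and at rest on top of its own pad, its centre within 12 mm of the pad's centre; the slide box's long side lies within 0.21 rad (12 degrees) of its outline's, either way round; spectacles and sample tray are within 15 mm of where they were (horizontal distance between slide_box and pad_box below 0.012 m and z of slide_box in the frame of pad_box between 0.001 and 0.009 m and angle between each of slide_box, eyepiece, oil_bottle, petri_dish's own z axis and vertical below 0.15 rad and linear speed of each of slide_box, eyepiece, oil_bottle, petri_dish below 0.02 m/s and angular speed of each of slide_box, eyepiece, oil_bottle, petri_dish below 0.3 rad/s and horizontal distance between eyepiece and pad_eyepiece below 0.012 m and z of eyepiece in the frame of pad_eyepiece between 0.001 and 0.009 m and horizontal distance between oil_bottle and pad_bottle below 0.012 m and z of oil_bottle in the frame of pad_bottle between 0.001 and 0.009 m and horizontal distance between petri_dish and pad_dish below 0.012 m and z of petri_dish in the frame of pad_dish between 0.001 and 0.009 m and angle between the y axis of slide_box and the y axis of pad_box, either way round below 0.21 rad and distance of each of spectacles, sample_tray from where it was at the start of the episode below 0.015 m); the robot touches nothing.
It fails at once if one of the four things is dropped or thrown (faster than 0.7 m/s with no finger on it, a free fall of about 25 mm) ((linear speed of slide_box above 0.7 m/s and contact force between slide_box and the fingers below 0.05 N) or (linear speed of eyepiece above 0.7 m/s and contact force between eyepiece and the fingers below 0.05 N) or (linear speed of oil_bottle above 0.7 m/s and contact force between oil_bottle and the fingers below 0.05 N) or (linear speed of petri_dish above 0.7 m/s and contact force between petri_dish and the fingers below 0.05 N)).
It fails at once if one of the four things is tipped more than 0.6 rad (angle between any of slide_box, eyepiece, oil_bottle, petri_dish's own z axis and vertical above 0.6 rad).
It fails at once if the spectacles is moved more than 15 mm (distance of spectacles from where it was at the start of the episode above 0.015 m).
It fails at once if the sample tray is moved more than 15 mm (distance of sample_tray from where it was at the start of the episode above 0.015 m).
It also fails if it takes over 120 s, if anything falls off the work surface, if the arm or the gripper's body presses on something with over 40 N, if the wrist force passes 120 N, or if a joint passes its speed limit or range.

## Robot

A 6-joint arm with a two-finger parallel gripper is mounted at the origin on the work surface. World frame = base frame: x ahead of the robot, y to its left, z up, the work surface at z = 0. Lengths are in m, angles in degrees, forces in N, time in s.
With the tool pointing down it reaches from about 0.3 to 0.75 m from the base axis. Payload 8.5 kg.
Tool frame: the origin (TCP) lies at the very end of the fingers, on their centre line; the grasp point (between the pads) lies 19 mm behind it (env.hold_point_z is the distance from the TCP to the grasp point, in m); z points along the fingers, y is the line along which they close (so a half turn about z gives the same grasp; the last joint's range is limited). The gripper opens to 85 mm and grips with 20 to 120 N. Pads are 22 mm wide; open, the fingers measure 114 mm over their backs; the gripper's body (76 mm by 85 mm) begins 54 mm behind the grasp point. The pads swing forward as they close: fully open they stand 13 mm farther back than shut.
Start: joints at [-82.924, 21.807, 74.336, -0, 83.858, -12.336], TCP at [0.183, -0.519, 0.231] pointing down, gripper open.
Joint ranges: [-178.18, 178.18], [-50.72, 133.34], [12.68, 142.11], [-81.47, 261.47], [9.98, 163.14], [-165.26, 165.26]. Speed limits (degrees/s): [136.94, 136.94, 180, 180, 180, 180].

## Interface

Orientations are given as a 3x3 rotation matrix whose columns are the frame's x, y, z axes.
In Python, from rig import env, optics gives the robot as it stands.
- The arm moves only by the shell command python3 -m jog 'ROWS' [OPENING] [FORCE]. ROWS is JSON, a list of rows, each an object with "linear": the shift along the tool's x, y, z in units of 40 mm (1.0 is 40 mm), a list of three; "roll": the turn about the tool's z in units of 5 degrees (1.0 is 5 degrees). A call has 1 to 12 rows; each row shifts and turns the commanded pose from where the row before left it, along the tool's axes as they then stand; what a row does not reach is not made up. A row lasts 1/12 s, in which the tool goes at most 41.7 mm and 7.16 degrees, less where a joint would pass 70% of its speed; a pose out of reach is approached as far as the arm can. A call is refused whole if a number of a shift passes 1 or a number of a turn 1, either way. A call with a gripper value outside its range is refused whole. OPENING is the opening, from -1 (shut) to 1 (fully open), set as the call begins (- or left out, the last holds). The fingers move at their own pace and stop on an object; FORCE is the grip in N (left out, the last holds). Time passes only in rows, so rows that do not move let the fingers close. It gives the time, the measured TCP pose, the force, the opening and the grip force at its end, in the units of the state.
- env.observe(): the state, without advancing time (a new reading comes with each control period).
- optics.get_image(name): name is "scene" or "side" or "wrist"; returns the picture (400x640x3 uint8, red, green, blue); there is no depth.
- optics.calibration(name): a dict with "fov_y" (degrees; the focal length in pixels is half the picture's height over the tangent of half this angle, whatever the lens; pixels are square), "cx", "cy" (the principal point, pixels), "T" (4x4, takes a point from camera to world coordinates). Camera axes: x right, y down, z forward; pixel columns grow to the right and rows downward; lengths in m; the calibration is good to about 2 mm. The wrist camera is an equidistant fisheye: a pixel r from the principal point sees the ray r / f radians off the axis. A picture is of the moment at which its call begins: read the wrist's pose just before it. calibration takes no time and is no camera call; for the wrist camera it gives the pose at the moment of the call.
- env.close_job(): hands the job in; it is judged then, once.
The state is a dict: "time_s": time; "q": joint angles; "qvel": joint speeds; "joint_efforts": joint torques, N m; "position": TCP position; "tool_rot": TCP orientation; "ft_force": force on the tool from outside, world axes, zero at the start; "wrist_torque": the same for the moment, N m; "grip_width": finger opening in m; "gripper_force": force on a finger pad.
Only numpy, scipy, OpenCV 4.12 (cv2) and the standard library are available. Lean on these libraries where they do the work, as an engineer would, in place of code of your own. Each camera call takes 0.05 s, during which the arm holds its last target. There are 200 camera calls.

## Working session

There is one attempt and no reset: what is moved stays moved. The work goes in short steps, Python scripts to look and compute and a shell command to move; the robot and the scene stay as the last step left them, time stands still between calls to the robot, and variables do not carry over. Pictures are saved under pics/ and viewed, at most 14 in all, crops included, and the job is handed in when it is done.

```bash
ls; mkdir -p pics; python3 - <<'E'
from rig import env, optics
import cv2
s=env.observe(); print(s['time_s'],s['position'],s['tool_rot'],s['grip_width'],env.hold_point_z)
for n in ("scene","side","wrist"):
    c=optics.calibration(n); print(n,c)
    cv2.imwrite(f'pics/{n}0.png',optics.get_image(n)[:,:,::-1])
E
```

```text
pics
0.0 [ 0.18275854 -0.51842463  0.23071806] [[ 9.43140993e-01  3.32392890e-01 -1.85745896e-04]
 [ 3.32392793e-01 -9.43139895e-01  1.47316316e-03]
 [ 3.14484594e-04 -1.45114116e-03 -9.99998898e-01]] 0.08474167871994248 0.0187
scene {'fov_y': 54.656074939526796, 'cx': 329.68147361829887, 'cy': 201.94950954385223, 'T': array([[ 0.87925451,  0.29046025, -0.37755047,  0.89687942],
       [ 0.47599545, -0.56640529,  0.67276548, -0.62483485],
       [-0.01843495, -0.77124438, -0.63627216,  0.61406369],
       [ 0.        ,  0.        ,  0.        ,  1.        ]])}
side {'fov_y': 52.83116676424892, 'cx': 313.1825328556739, 'cy': 200.7788400639852, 'T': array([[-0.99762025, -0.0564424 ,  0.03959921,  0.50695714],
       [-0.06870133,  0.7652007 , -0.64011563,  0.72965031],
       [ 0.00582833, -0.64131283, -0.76725738,  0.90792195],
       [ 0.        ,  0.        ,  0.        ,  1.        ]])}
wrist {'fov_y': 65.70646984690485, 'cx': 317.0159231321914, 'cy': 197.99184666215515, 'T': array([[ 3.32414829e-01, -8.92856977e-01, -3.03820343e-01,
         2.62512954e-01],
       [-9.43133036e-01, -3.14925689e-01, -1.06404358e-01,
        -4.91044439e-01],
       [-6.76957913e-04,  3.21913389e-01, -9.46768880e-01,
         3.73784303e-01],
       [ 0.00000000e+00,  0.00000000e+00,  0.00000000e+00,
         1.00000000e+00]])}
```

View pics/scene0.png

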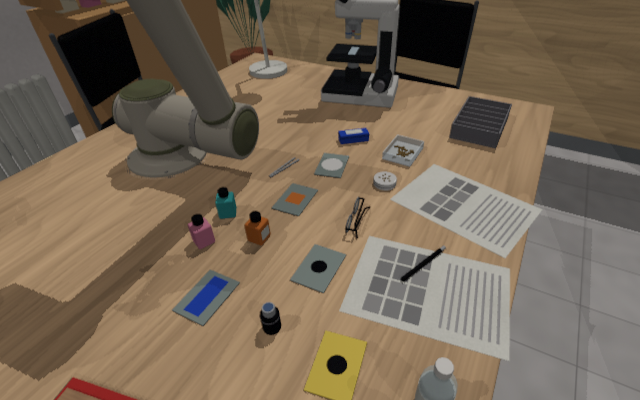

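View pics/side0.png

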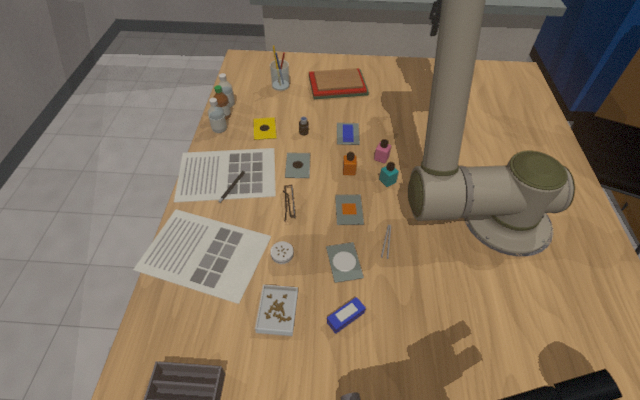

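Scene view: candidates for the bottle are pink (203,232), turquoise (226,204) and amber (257,229). The amber one fits. For the eyepiece pad they are the yellow (337,365) and the grey-green (319,267), and the grey-green fits. The slide box is at (353,136), the dish at (385,181), the eyepiece at (270,318), the spectacles at (357,217) and the tray at (403,151). I'll confirm in one enlarged crop.

```bash
python3 - <<'E'
import cv2,numpy as np
a=cv2.imread('pics/scene0.png');b=cv2.imread('pics/side0.png')
def c(im,x,y,w,h,k): return cv2.resize(im[y:y+h,x:x+w],None,fx=k,fy=k,interpolation=cv2.INTER_CUBIC)
L=c(a,170,120,266,200,3)[:, :798]
cv2.imwrite('pics/crop_a.png',L)
cv2.imwrite('pics/crop_b.png',c(b,230,110,190,150,4))
E
```

```text
(no output)
```

View pics/crop_a.png

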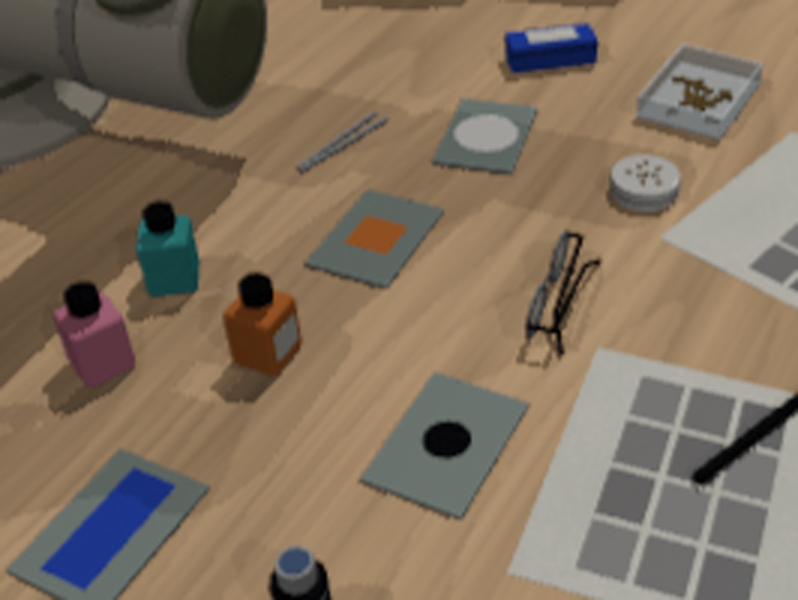

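View pics/crop_b.png

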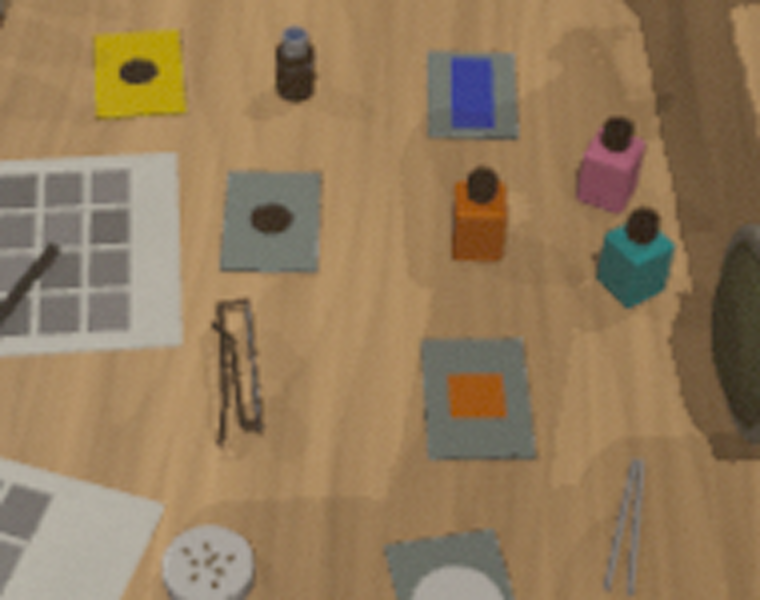

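Both crops agree: amber bottle with white label, grey-green pad with the small black disc; the pink, turquoise and yellow ones are decoys. Now measuring by colour masks in both views.

```bash
cat > h.py <<'E'
import cv2,numpy as np
def rays(c,px,fish=False):
    px=np.atleast_2d(np.asarray(px,float)); f=200/np.tan(np.radians(c['fov_y']/2))
    d=(px-[c['cx'],c['cy']])/f
    if fish:
        r=np.linalg.norm(d,axis=1,keepdims=True)+1e-12
        d=np.hstack([d/r*np.sin(r),np.cos(r)])
    else: d=np.hstack([d,np.ones((len(d),1))])
    return c['T'][:3,3], d@c['T'][:3,:3].T
def plane(c,px,z,fish=False):
    o,d=rays(c,px,fish); return o+d*((z-o[2])/d[:,2:3])
def tri(c1,p1,c2,p2):
    o1,d1=rays(c1,p1);o2,d2=rays(c2,p2);d1=d1[0];d2=d2[0]
    t=np.linalg.lstsq(np.c_[d1,-d2],o2-o1,rcond=None)[0]
    a,b=o1+t[0]*d1,o2+t[1]*d2; return (a+b)/2,np.linalg.norm(a-b)
def blob(im,roi,lo,hi):
    x,y,w,h=roi; m=cv2.inRange(cv2.cvtColor(im[y:y+h,x:x+w],cv2.COLOR_BGR2HSV),lo,hi)
    cs=cv2.findContours(m,cv2.RETR_EXTERNAL,cv2.CHAIN_APPROX_NONE)[0]
    if not cs: return None
    k=max(cs,key=cv2.contourArea)[:,0,:]+[x,y]; return k.astype(np.float32)
def cen(k):
    k=cv2.convexHull(k); m=cv2.moments(k); return np.array([m['m10'],m['m01']])/m['m00']
def rect(c,k,z,fish=False):
    P=plane(c,k,z,fish)[:,:2]*1000
    (x,y),(w,h),a=cv2.minAreaRect(P.astype(np.float32))
    if w<h: w,h,a=h,w,a+90
    return f'c=({x:.0f},{y:.0f}) {w:.0f}x{h:.0f} long@{(a+90)%180-90:.1f}'
E
python3 - <<'E'
from h import *
from rig import optics
C={n:optics.calibration(n) for n in('scene','side')}; I={n:cv2.imread(f'pics/{n}0.png') for n in C}
blue=((105,150,60),(130,255,255)); grn=((60,10,60),(110,70,200)); org=((5,190,80),(17,255,255)); wh=((0,0,130),(180,50,255)); blk=((0,0,0),(180,255,60))
F={ # name:(roi scene, roi side, col, z)
'boxsil':((170,265,75,60),(330,115,40,35),blue,.004),
'boxpad':((170,265,75,60),(330,115,40,35),None,.004),
'eyesil':((300,250,40,35),(285,152,30,25),blk,.004),
'eyepad':((285,240,65,55),(275,148,45,35),grn,.004),
'botsil':((280,188,30,24),(335,195,32,25),org,.004),
'botpad':((265,178,60,42),(325,190,45,40),grn,.004),
'dissil':((318,155,30,20),(328,248,32,30),wh,.004),
'dispad':((310,150,45,30),(320,238,50,50),grn,.004),
'box':((330,120,45,30),(320,290,50,45),blue,.015),
'boxlabel':((338,125,30,12),(330,298,32,30),wh,.030),
'dish':((368,168,34,26),(265,238,34,28),wh,.018),
'cap':((245,205,25,20),(340,148,20,16),blk,.0625),
'bot':((240,205,40,42),(335,148,30,32),org,.026),
'blabel':((258,222,15,20),(335,148,30,32),wh,.026),
'eye':((255,312,30,25),(295,120,20,18),blk,.022),
'tube':((258,298,22,18),(295,112,20,14),((90,30,50),(130,160,255)),.055)}
for n,(a,b,col,z) in F.items():
    if col is None: col=((60,10,60),(130,255,255))
    ks={}
    for v,r in(('scene',a),('side',b)):
        k=blob(I[v],r,*col)
        if k is None or len(k)<6: print(n,v,'none');continue
        ks[v]=k; print(n,v,cen(k).round(1),(plane(C[v],cen(k),z)[0]*1000).round(),rect(C[v],k,z))
    if len(ks)==2:
        p,e=tri(C['scene'],cen(ks['scene']),C['side'],cen(ks['side'])); print('   tri',(p*1000).round(1),'gap',round(e*1000,1))
E
```

```text
boxsil scene [205.6 296. ] [ 458. -339.    4.] c=(457,-337) 88x34 long@-88.1
boxsil side [347.1 131.7] [ 459. -340.    4.] c=(460,-340) 62x28 long@-89.5
   tri [ 458.7 -339.7    4.7] gap 1.2
boxpad scene [205.7 297.1] [ 460. -341.    4.] c=(459,-338) 107x74 long@-88.1
boxpad side [347.5 133. ] [ 458. -333.    4.] c=(457,-334) 95x38 long@-88.7
   tri [ 456.9 -339.2   -0.5] gap 1.1
eyesil scene [318.4 266.2] [ 613. -174.    4.] c=(614,-174) 31x30 long@27.5
eyesil side [298.8 164.4] [ 609. -171.    4.] c=(610,-172) 18x8 long@-49.7
   tri [ 611.  -172.4    1.9] gap 2.8
eyepad scene [318.2 268.1] [ 616. -178.    4.] c=(615,-175) 107x74 long@-87.1
eyepad side none
botsil scene [294.9 198. ] [449.  -6.   4.] c=(449,-5) 35x33 long@5.6
botsil side [348.6 208.5] [450.  -3.   4.] c=(450,-3) 37x33 long@4.2
   tri [449.1  -4.5   2.6] gap 1.2
botpad scene [294.6 199.3] [452. -11.   4.] c=(451,-8) 107x73 long@-85.3
botpad side none
dissil scene [331.6 163.9] [460. 171.   4.] c=(459,171) 60x56 long@-33.8
dissil side [343.8 261.1] [460. 174.   4.] c=(460,173) 61x57 long@-87.9
   tri [459.3 172.5   2.
[... 706 characters left out ...]

cap side [349.9 156.1] [ 452. -159.   62.] c=(452,-160) 27x18 long@-89.1
   tri [ 451.4 -159.3   63. ] gap 1.5
bot scene [257.5 230.2] [ 453. -162.   26.] c=(455,-164) 83x51 long@-48.3
bot side [349.2 165.1] [ 452. -158.   26.] c=(452,-159) 81x37 long@-89.9
   tri [ 451.3 -160.    23.8] gap 0.4
blabel scene none
blabel side none
eye scene [270.2 322.2] [ 610. -337.   22.] c=(610,-337) 50x33 long@-46.3
eye side [303.5 130.7] [ 606. -313.   22.] c=(606,-311) 31x24 long@-85.5
   tri [ 605.9 -330.4    8.3] gap 4.0
tube scene [267.5 306.8] [ 605. -331.   55.] c=(605,-331) 17x15 long@-55.0
tube side [303.3 118.5] [ 608. -336.   55.] c=(608,-336) 10x5 long@4.4
   tri [ 607.3 -332.4   58.2] gap 1.7
```

```bash
python3 - <<'E'
from h import *
from rig import optics
S=optics.calibration('scene');D=optics.calibration('side')
f=lambda c,p,z:(plane(c,p,z)[0,:2]*1000).round()
# scene crop px -> full
for n,p,z in(('tray corners',[(639,95),(715,137),(760,70),(685,47)],.02),('specs lower/upper end',[(530,330),(562,350),(570,235),(600,262)],.01),('pinkcap',[(82,285)],.073),('turqcap',[(160,212)],.073)):
    print(n,[f(S,(170+a/3,120+b/3),z) for a,b in p])
E
python3 -m jog '[{"linear":[0,0,0],"roll":1},{"linear":[0,0,0],"roll":1},{"linear":[0,0,0],"roll":1},{"linear":[0,0,0],"roll":0.88}]' 1 40
```

```text
tray corners [array([572., 271.]), array([660., 236.]), array([660., 366.]), array([579., 375.])]
specs lower/upper end [array([620., -56.]), array([650., -64.]), array([599.,  61.]), array([634.,  40.])]
pinkcap [array([ 346., -220.])]
turqcap [array([ 339., -128.])]
time_s: 0.48
position: [0.1828, -0.5186, 0.231]
tool_rot: [[1.0, -0.004, -0.0], [-0.004, -1.0, 0.001], [-0.0, -0.001, -1.0]]
ft_force: [0.2, -0.3, 0.1]
grip_width: 0.0853
gripper_force: 0.0
```

```bash
python3 -m jog '[{"linear":[0.88,-0.39,0]},{"linear":[0.88,-0.39,0]},{"linear":[0.88,-0.39,0]},{"linear":[0.88,-0.39,0]},{"linear":[0.88,-0.39,0]},{"linear":[0.88,-0.39,0]},{"linear":[0.88,-0.39,0]},{"linear":[0.88,-0.39,0]},{"linear":[0.88,-0.39,0]},{"linear":[0.88,-0.39,0]},{"linear":[0.88,-0.39,0]},{"linear":[0.88,-0.39,0]}]'; python3 -m jog '[{"linear":[0,0,0]},{"linear":[0,0,0]}]'
```

```text
invalid input
invalid input
```

```bash
python3 -m jog '[{"linear":[0.88,-0.39,0],"roll":0},{"linear":[0.88,-0.39,0],"roll":0},{"linear":[0.88,-0.39,0],"roll":0},{"linear":[0.88,-0.39,0],"roll":0},{"linear":[0.88,-0.39,0],"roll":0},{"linear":[0.88,-0.39,0],"roll":0},{"linear":[0.88,-0.39,0],"roll":0},{"linear":[0.88,-0.39,0],"roll":0},{"linear":[0.88,-0.39,0],"roll":0},{"linear":[0.88,-0.39,0],"roll":0},{"linear":[0.88,-0.39,0],"roll":0},{"linear":[0.88,-0.39,0],"roll":0}]'; python3 -m jog '[{"linear":[0,0,0],"roll":0},{"linear":[0,0,0],"roll":0}]'
```

```text
time_s: 1.48
position: [0.6067, -0.3302, 0.231]
tool_rot: [[1.0, 0.0, -0.001], [0.0, -1.0, 0.0], [-0.001, -0.0, -1.0]]
ft_force: [-0.5, -0.4, 1.3]
grip_width: 0.0855
gripper_force: 0.0
time_s: 1.65
position: [0.6064, -0.3301, 0.2301]
tool_rot: [[1.0, 0.003, -0.001], [0.003, -1.0, 0.001], [-0.001, -0.001, -1.0]]
ft_force: [-0.5, -0.7, -0.7]
grip_width: 0.0855
gripper_force: 0.0
```

```bash
python3 - <<'E'
from rig import optics
import cv2,pickle
c=optics.calibration('wrist'); im=optics.get_image('wrist')[:,:,::-1]
cv2.imwrite('pics/w1.png',im); pickle.dump(c,open('w1.pkl','wb'))
E
```

```text
(no output)
```

View pics/w1.png

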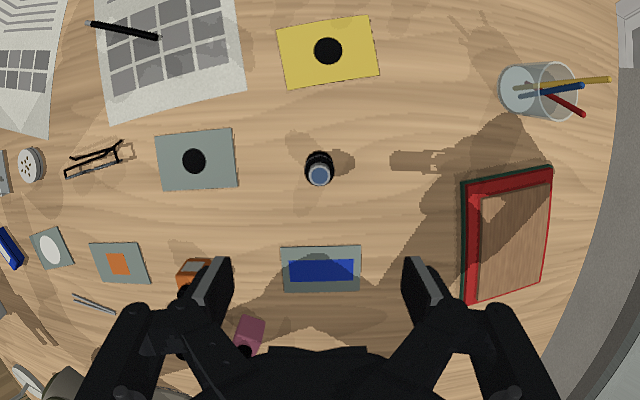

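Wrist view: eyepiece tube top at (319,175), its pad at (196,160), box pad at (321,268), bottle pad at (119,264), amber bottle partly hidden behind a finger at (190,275). Cross-checking positions from this view.

```bash
python3 - <<'E'
from h import *
import pickle
c=pickle.load(open('w1.pkl','rb')); im=cv2.imread('pics/w1.png')
blue=((105,150,60),(130,255,255)); grn=((50,8,60),(115,75,200)); org=((5,190,80),(17,255,255)); blk=((0,0,0),(180,255,60))
for n,r,col,z in(('tube',(305,160,30,28),((95,40,60),(125,160,255)),.060),('eyesil',(180,145,30,32),blk,.004),('eyepad',(145,115,105,85),grn,.004),('boxsil',(280,250,85,42),blue,.004),('boxpad',(270,235,100,60),((50,8,60),(130,255,255)),.004),('botsil',(100,250,35,30),org,.004)):
    k=blob(im,r,*col); print(n,cen(k).round(1),(plane(c,cen(k),z,True)[0]*1000).round(),rect(c,k,z,True))
E
```

```text
tube [319.1 175.6] [ 609. -332.   60.] c=(608,-332) 17x17 long@0.2
eyesil [193.5 160.7] [ 615. -172.    4.] c=(615,-172) 32x32 long@-50.0
eyepad [196.4 159.8] [ 616. -176.    4.] c=(615,-172) 109x75 long@-87.2
boxsil [320.7 270.1] [ 459. -336.    4.] c=(458,-336) 89x35 long@-88.1
boxpad [320.9 268. ] [ 462. -336.    4.] c=(460,-336) 109x75 long@-88.4
botsil [nan nan] [nan nan nan] c=(434,-22) 2x0 long@-83.7h.py:22: RuntimeWarning: invalid value encountered in divide
  k=cv2.convexHull(k); m=cv2.moments(k); return np.array([m['m10'],m['m01']])/m['m00']
```

```bash
python3 -m jog '[{"linear":[0.02,0.06,0.8],"roll":0},{"linear":[0,0,0.9],"roll":0},{"linear":[0,0,0.9],"roll":0},{"linear":[0,0,0.9],"roll":0},{"linear":[0,0,0.8],"roll":0},{"linear":[0,0,0.6],"roll":0},{"linear":[0,0,0.4],"roll":0},{"linear":[0,0,0.2],"roll":0},{"linear":[0,0,0],"roll":0},{"linear":[0,0,0],"roll":0}]'; python3 -m jog '[{"linear":[0,0,0],"roll":0},{"linear":[0,0,0],"roll":0},{"linear":[0,0,0],"roll":0},{"linear":[0,0,0],"roll":0},{"linear":[0,0,0],"roll":0},{"linear":[0,0,0],"roll":0},{"linear":[0,0,0],"roll":0},{"linear":[0,0,0],"roll":0},{"linear":[0,0,0],"roll":0},{"linear":[0,0,0],"roll":0}]' -1 40
```

```text
time_s: 2.53
position: [0.6057, -0.3347, 0.0123]
tool_rot: [[1.0, -0.001, 0.001], [-0.001, -1.0, -0.001], [0.001, 0.001, -1.0]]
ft_force: [0.4, -0.2, 0.1]
grip_width: 0.0854
gripper_force: 0.0
time_s: 3.37
position: [0.6063, -0.3339, 0.0121]
tool_rot: [[1.0, 0.0, 0.001], [0.0, -1.0, -0.001], [0.001, 0.001, -1.0]]
ft_force: [-0.2, 0.3, 5.5]
grip_width: 0.0329
gripper_force: 39.8
```

```bash
python3 -m jog '[{"linear":[0,0,-0.2],"roll":0},{"linear":[0,0,-0.5],"roll":0},{"linear":[0,0,-0.5],"roll":0},{"linear":[0,0,-0.3],"roll":0},{"linear":[0.02,-0.3,0],"roll":0},{"linear":[0.02,-0.5,0],"roll":0},{"linear":[0.03,-0.6,0],"roll":0},{"linear":[0.03,-0.7,0],"roll":0},{"linear":[0.03,-0.7,0],"roll":0},{"linear":[0.03,-0.6,0],"roll":0},{"linear":[0.02,-0.4,0],"roll":0},{"linear":[0,-0.23,0],"roll":0}]'; python3 -m jog '[{"linear":[0,0,0],"roll":0},{"linear":[0,0,0.3],"roll":0},{"linear":[0,0,0.3],"roll":0},{"linear":[0,0,0.3],"roll":0},{"linear":[0,0,0.2],"roll":0},{"linear":[0,0,0],"roll":0},{"linear":[0,0,0],"roll":0}]'
```

```text
time_s: 4.37
position: [0.6128, -0.1699, 0.0706]
tool_rot: [[1.0, 0.002, -0.001], [0.002, -1.0, 0.001], [-0.001, -0.001, -1.0]]
ft_force: [0.4, 0.6, -0.4]
grip_width: 0.0331
gripper_force: 39.9
time_s: 4.95
position: [0.613, -0.1731, 0.0269]
tool_rot: [[1.0, -0.0, -0.001], [-0.0, -1.0, 0.0], [-0.001, -0.0, -1.0]]
ft_force: [-0.5, -0.4, -0.5]
grip_width: 0.0329
gripper_force: 39.9
```

```bash
python3 -m jog '[{"linear":[0,0,0.1],"roll":0},{"linear":[0,0,0.08],"roll":0},{"linear":[0,0,0.05],"roll":0},{"linear":[0,0,0.02],"roll":0},{"linear":[0,0,0],"roll":0},{"linear":[0,0,0],"roll":0}]'
```

```text
time_s: 5.45
position: [0.6132, -0.1726, 0.0174]
tool_rot: [[1.0, 0.0, 0.0], [0.0, -1.0, -0.0], [0.0, 0.0, -1.0]]
ft_force: [0.2, 0.2, -1.6]
grip_width: 0.033
gripper_force: 39.9
```

```bash
python3 -m jog '[{"linear":[0,0,0.03],"roll":0},{"linear":[0,0,0],"roll":0},{"linear":[0,0,0],"roll":0}]'; python3 -m jog '[{"linear":[0,0,0],"roll":0},{"linear":[0,0,0],"roll":0},{"linear":[0,0,0],"roll":0},{"linear":[0,0,0],"roll":0},{"linear":[0,0,0],"roll":0}]' 0.5;  python3 -m jog '[{"linear":[0,0,-0.3],"roll":0},{"linear":[0,0,-0.8],"roll":0},{"linear":[0,0,-1],"roll":0},{"linear":[0,0,-1],"roll":0},{"linear":[0,0,-1],"roll":0},{"linear":[0,0,-0.5],"roll":0},{"linear":[-0.4,0,0],"roll":0},{"linear":[-0.8,0,0],"roll":0},{"linear":[-0.9,0,0],"roll":0},{"linear":[-0.9,0,0],"roll":0},{"linear":[-0.6,0.1,0],"roll":0},{"linear":[0,0,0],"roll":0}]' 1; python3 - <<'E'
from rig import optics
import cv2,pickle
c=optics.calibration('wrist'); im=optics.get_image('wrist')[:,:,::-1]
cv2.imwrite('pics/w2.png',im); pickle.dump(c,open('w2.pkl','wb'))
E
```

```text
time_s: 5.7
position: [0.6131, -0.1726, 0.0162]
tool_rot: [[1.0, 0.0, 0.0], [0.0, -1.0, -0.0], [0.0, 0.0, -1.0]]
ft_force: [0.4, -0.6, -1.2]
grip_width: 0.0333
gripper_force: 40.0
time_s: 6.12
position: [0.6132, -0.1727, 0.0162]
tool_rot: [[1.0, 0.0, 0.0], [0.0, -1.0, -0.0], [0.0, 0.0, -1.0]]
ft_force: [0.0, 0.7, 0.1]
grip_width: 0.0641
gripper_force: 0.0
time_s: 7.12
position: [0.4657, -0.1764, 0.2015]
tool_rot: [[1.0, -0.001, -0.0], [-0.001, -1.0, -0.0], [-0.0, 0.0, -1.0]]
ft_force: [0.8, -0.3, 0.9]
grip_width: 0.0855
gripper_force: 0.0
```

View pics/w2.png

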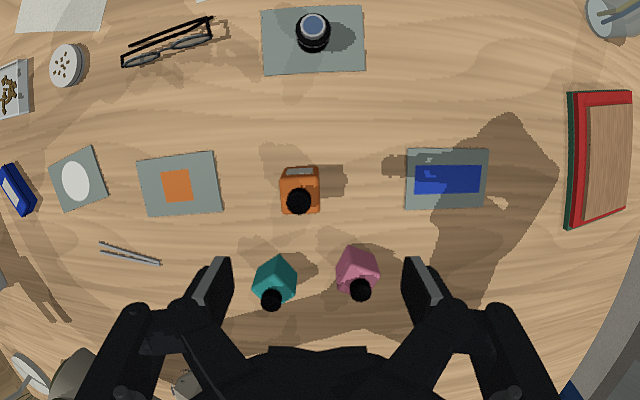

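Wrist view: the eyepiece stands on its pad at (313,35); amber bottle's cap is at (298,201), sides aligned with the image within ~3°; turquoise (272,283) and pink (357,270) lie clear.

```bash
python3 - <<'E'
from h import *
import pickle
c=pickle.load(open('w2.pkl','rb')); im=cv2.imread('pics/w2.png')
grn=((50,8,60),(115,75,200)); org=((5,190,80),(17,255,255)); blk=((0,0,0),(180,255,60))
for n,r,col,z in(('cap',(283,186,32,30),blk,.065),('botsil',(155,165,45,42),org,.004),('botpad',(130,145,100,76),grn,.004),('dissil',(55,155,40,50),((0,0,130),(180,50,255)),.004),('tube',(297,8,32,32),((95,40,60),(125,160,255)),.064),('eyepad',(255,2,115,76),grn,.004)):
    k=blob(im,r,*col); print(n,cen(k).round(1),(plane(c,cen(k),z,True)[0]*1000).round(),rect(c,k,z,True))
k=blob(im,(275,170,50,48),*org); print(rect(c,k,.052,True))
E
```

```text
cap [298.4 200.7] [ 452. -159.   65.] c=(452,-158) 26x23 long@-0.5
botsil [nan nan] [nan nan nan] c=(434,14) 0x0 long@0.0
botpad [179.8 184.1] [452.  -9.   4.] c=(451,-4) 110x75 long@-85.1
dissil [ 75.2 179.7] [463. 171.   4.] c=(462,175) 101x74 long@-89.5
tube [312.4  24.6] [ 616. -173.   64.] c=(616,-173) 17x16 long@89.8
eyepad [312.5  39.7] [ 613. -172.    4.] c=(615,-172) 109x75 long@-87.0
c=(476,-156) 31x8 long@-86.2h.py:22: RuntimeWarning: invalid value encountered in divide
  k=cv2.convexHull(k); m=cv2.moments(k); return np.array([m['m10'],m['m01']])/m['m00']
```

```bash
python3 -m jog '[{"linear":[-0.36,-0.43,0],"roll":0},{"linear":[0,0,0.4],"roll":-0.8},{"linear":[0,0,0.8],"roll":0},{"linear":[0,0,0.9],"roll":0},{"linear":[0,0,0.9],"roll":0},{"linear":[0,0,0.8],"roll":0},{"linear":[0,0,0.5],"roll":0},{"linear":[0,0,0.34],"roll":0},{"linear":[0,0,0],"roll":0},{"linear":[0,0,0],"roll":0}]'; python3 -m jog '[{"linear":[0,0,0],"roll":0},{"linear":[0,0,0],"roll":0},{"linear":[0,0,0],"roll":0},{"linear":[0,0,0],"roll":0},{"linear":[0,0,0],"roll":0},{"linear":[0,0,0],"roll":0},{"linear":[0,0,0],"roll":0},{"linear":[0,0,0],"roll":0},{"linear":[0,0,0],"roll":0},{"linear":[0,0,0],"roll":0}]' -1 40
```

```text
time_s: 8.0
position: [0.4555, -0.1596, 0.0146]
tool_rot: [[0.998, 0.07, -0.0], [0.07, -0.998, 0.0], [-0.0, -0.0, -1.0]]
ft_force: [0.8, 0.3, 0.3]
grip_width: 0.0855
gripper_force: 0.0
time_s: 8.83
position: [0.4551, -0.1597, 0.0154]
tool_rot: [[0.998, 0.07, 0.001], [0.07, -0.998, -0.001], [0.001, 0.001, -1.0]]
ft_force: [-1.5, 0.1, 6.1]
grip_width: 0.0394
gripper_force: 40.6
```

```bash
python3 -m jog '[{"linear":[0,0,-0.2],"roll":0},{"linear":[0,0,-0.5],"roll":0},{"linear":[0,0,-0.5],"roll":0},{"linear":[0,0,-0.3],"roll":0},{"linear":[0.02,-0.3,0],"roll":0},{"linear":[0.03,-0.5,0],"roll":0},{"linear":[0.04,-0.6,0],"roll":0},{"linear":[0.04,-0.7,0],"roll":0},{"linear":[0.03,-0.6,0],"roll":0},{"linear":[0.03,-0.6,0],"roll":0},{"linear":[0.03,-0.38,0],"roll":0},{"linear":[0,-0.2,0],"roll":0}]'; python3 -m jog '[{"linear":[0,0,0],"roll":0},{"linear":[0,0,0.3],"roll":0},{"linear":[0,0,0.3],"roll":0},{"linear":[0,0,0.3],"roll":0},{"linear":[0,0,0.2],"roll":0},{"linear":[0,0,0],"roll":0},{"linear":[0,0,0],"roll":0}]'
```

```text
time_s: 9.83
position: [0.4517, -0.0016, 0.0741]
tool_rot: [[0.997, 0.072, -0.001], [0.072, -0.997, 0.001], [-0.001, -0.001, -1.0]]
ft_force: [0.0, 0.6, -1.0]
grip_width: 0.0396
gripper_force: 40.4
time_s: 10.42
position: [0.4526, -0.0044, 0.0304]
tool_rot: [[0.998, 0.069, -0.001], [0.069, -0.998, 0.0], [-0.001, -0.0, -1.0]]
ft_force: [-0.1, -0.5, -0.3]
grip_width: 0.0396
gripper_force: 40.4
```

```bash
python3 -m jog '[{"linear":[0,0,0.1],"roll":0},{"linear":[0,0,0.08],"roll":0},{"linear":[0,0,0.06],"roll":0},{"linear":[0,0,0.03],"roll":0},{"linear":[0,0,0.01],"roll":0},{"linear":[0,0,0],"roll":0},{"linear":[0,0,0],"roll":0}]'; python3 -m jog '[{"linear":[0,0,0],"roll":0},{"linear":[0,0,0],"roll":0},{"linear":[0,0,0],"roll":0},{"linear":[0,0,0],"roll":0},{"linear":[0,0,0],"roll":0}]' 0.5;  python3 -m jog '[{"linear":[0,0,-0.3],"roll":0},{"linear":[0,0,-0.8],"roll":0},{"linear":[0,0,-1],"roll":0},{"linear":[0,0,-1],"roll":0},{"linear":[0,0,-1],"roll":0},{"linear":[0,0,-0.5],"roll":0},{"linear":[0,-0.5,0],"roll":0},{"linear":[0.1,-0.9,0],"roll":0},{"linear":[0.1,-0.9,0],"roll":0},{"linear":[0.1,-0.9,0],"roll":0},{"linear":[0.1,-0.8,0],"roll":0},{"linear":[0,-0.4,0],"roll":0}]' 1; python3 -m jog '[{"linear":[0,0,0],"roll":-1},{"linear":[0,0,0],"roll":-1},{"linear":[0,0,0],"roll":-1},{"linear":[0,0,0],"roll":-1},{"linear":[0,0,0],"roll":-1},{"linear":[0,0,0],"roll":-1},{"linear":[0,0,0],"roll":-1},{"linear":[0,0,0],"roll":0}]'
python3 - <<'E'
from rig import optics
import cv2,pickle
c=optics.calibration('wrist'); im=optics.get_image('wrist')[:,:,::-1]
cv2.imwrite('pics/w3.png',im); pickle.dump(c,open('w3.pkl','wb'))
E
```

```text
time_s: 11.0
position: [0.4526, -0.004, 0.0195]
tool_rot: [[0.998, 0.07, 0.0], [0.07, -0.998, -0.0], [0.0, 0.0, -1.0]]
ft_force: [-0.9, 0.5, 0.9]
grip_width: 0.0397
gripper_force: 40.5
time_s: 11.42
position: [0.4527, -0.004, 0.0193]
tool_rot: [[0.998, 0.07, 0.0], [0.07, -0.998, -0.0], [0.0, 0.0, -1.0]]
ft_force: [0.2, -0.2, 0.3]
grip_width: 0.0641
gripper_force: 0.0
time_s: 12.42
position: [0.456, 0.1756, 0.2033]
tool_rot: [[0.997, 0.072, 0.0], [0.072, -0.997, 0.001], [0.0, -0.001, -1.0]]
ft_force: [0.6, -0.7, 0.0]
grip_width: 0.0851
gripper_force: 0.0
time_s: 13.08
position: [0.4562, 0.1727, 0.2032]
tool_rot: [[0.775, 0.632, -0.0], [0.632, -0.775, 0.0], [-0.0, -0.0, -1.0]]
ft_force: [0.2, -0.4, -0.0]
grip_width: 0.0856
gripper_force: 0.0
```

View pics/w3.png

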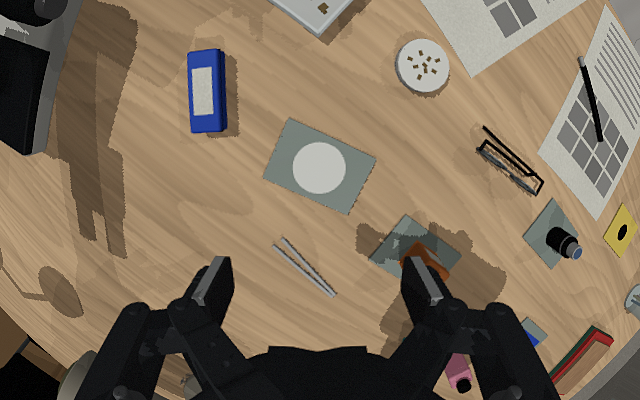

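Wrist view: slide box at (206,91) with label at (203,91), dish at (423,65), dish pad disc at (319,167), bottle standing on its pad near (430,255).

```bash
python3 - <<'E'
from h import *
import pickle
c=pickle.load(open('w3.pkl','rb')); im=cv2.imread('pics/w3.png')
blue=((105,150,40),(130,255,255)); grn=((50,8,60),(115,75,200)); wh=((0,0,130),(180,50,255))
for n,r,col,z in(('label',(188,60,30,65),wh,.030),('box',(180,40,55,100),blue,.03),('dissil',(288,138,64,60),wh,.004),('dispad',(255,110,130,110),((50,0,60),(115,75,220)),.004),('dish',(392,35,60,62),wh,.018)):
    k=blob(im,r,*col); print(n,cen(k).round(1),(plane(c,cen(k),z,True)[0]*1000).round(),rect(c,k,z,True))
E
```

```text
label [202.2  90.5] [455. 325.  30.] c=(454,325) 50x23 long@40.2
box [206.7  90.5] [458. 321.  30.] c=(457,322) 88x42 long@39.9
dissil [321.5 171.1] [460. 168.   4.] c=(462,168) 68x66 long@-50.8
dispad [318.1 166.5] [462. 174.   4.] c=(461,173) 109x75 long@-75.6
dish [423.1  64.9] [624. 161.  18.] c=(625,161) 60x58 long@-44.3
```

```bash
python3 -m jog '[{"linear":[0.3,-0.38,0],"roll":0},{"linear":[0.57,-0.72,0],"roll":0},{"linear":[0.6,-0.76,0],"roll":0},{"linear":[0.5,-0.63,0],"roll":0},{"linear":[0.39,-0.5,0],"roll":0},{"linear":[0,0,0.2],"roll":-0.15},{"linear":[0,0,0.7],"roll":0},{"linear":[0,0,0.7],"roll":0},{"linear":[0,0,0],"roll":0},{"linear":[0,0,0],"roll":0}]'
```

```text
time_s: 13.97
position: [0.454, 0.3245, 0.1388]
tool_rot: [[0.77, 0.638, -0.002], [0.638, -0.77, -0.001], [-0.003, -0.001, -1.0]]
ft_force: [0.6, -0.1, 0.7]
grip_width: 0.0856
gripper_force: 0.0
```

```bash
python3 -m jog '[{"linear":[0,0,0.4],"roll":0},{"linear":[0,0,0.8],"roll":0},{"linear":[0,0,0.8],"roll":0},{"linear":[0,0,0.6],"roll":0},{"linear":[0,0,0.4],"roll":0},{"linear":[0,0,0.25],"roll":0},{"linear":[0,0,0.08],"roll":0},{"linear":[0,0,0],"roll":0},{"linear":[0,0,0],"roll":0}]'; python3 -m jog '[{"linear":[0,0,0],"roll":0},{"linear":[0,0,0],"roll":0},{"linear":[0,0,0],"roll":0},{"linear":[0,0,0],"roll":0},{"linear":[0,0,0],"roll":0},{"linear":[0,0,0],"roll":0},{"linear":[0,0,0],"roll":0},{"linear":[0,0,0],"roll":0},{"linear":[0,0,0],"roll":0},{"linear":[0,0,0],"roll":0}]' -1 40
```

```text
time_s: 14.72
position: [0.4552, 0.3253, 0.0076]
tool_rot: [[0.769, 0.639, 0.002], [0.639, -0.769, 0.001], [0.002, 0.001, -1.0]]
ft_force: [0.2, 0.6, 0.3]
grip_width: 0.0854
gripper_force: 0.0
time_s: 15.55
position: [0.4546, 0.3252, 0.0067]
tool_rot: [[0.769, 0.64, 0.001], [0.64, -0.769, 0.0], [0.001, 0.0, -1.0]]
ft_force: [-0.9, -0.4, 6.1]
grip_width: 0.0351
gripper_force: 41.3
```

```bash
python3 -m jog '[{"linear":[0,0,-0.3],"roll":0},{"linear":[0,0,-0.8],"roll":0},{"linear":[0,0,-0.8],"roll":0},{"linear":[0,0,-0.8],"roll":0},{"linear":[0,0,-0.3],"roll":0},{"linear":[-0.19,0.23,0],"roll":0},{"linear":[-0.38,0.46,0],"roll":0},{"linear":[-0.51,0.62,0],"roll":0},{"linear":[-0.51,0.62,0],"roll":0},{"linear":[-0.51,0.62,0],"roll":0},{"linear":[-0.51,0.62,0],"roll":0},{"linear":[-0.51,0.62,0],"roll":0}]'; python3 -m jog '[{"linear":[-0.51,0.62,0],"roll":0},{"linear":[-0.51,0.62,0],"roll":0},{"linear":[-0.51,0.62,0],"roll":0},{"linear":[-0.51,0.62,0],"roll":0},{"linear":[-0.51,0.62,0],"roll":0},{"linear":[-0.51,0.62,0],"roll":0},{"linear":[-0.51,0.62,0],"roll":0},{"linear":[-0.51,0.62,0],"roll":0},{"linear":[-0.51,0.62,0],"roll":0},{"linear":[-0.51,0.62,0],"roll":0},{"linear":[-0.51,0.62,0],"roll":0},{"linear":[-0.51,0.62,0],"roll":0}]'; python3 -m jog '[{"linear":[-0.51,0.62,0],"roll":0},{"linear":[-0.38,0.46,0],"roll":0},{"linear":[-0.25,0.31,0],"roll":0},{"linear":[-0.19,0.23,0],"roll":0},{"linear":[0,0,0],"roll":-0.4},{"linear":[0,0,0],"roll":-0.8},{"linear":[0,0,0],"roll":-1},{"linear":[0,0,0],"roll":-1},{"linear":[0,0,0],"roll":-1},{"linear":[0,0,0],"roll":-1},{"linear":[0,0,0],"roll":-1},{"linear":[0,0,0],"roll":-1}]'; python3 -m jog '[{"linear":[0,0,0],"roll":-1},{"linear":[0,0,0],"roll":-1},{"linear":[0,0,0],"roll":-0.8},{"linear":[0,0,0],"roll":-0.4},{"linear":[0,0,0],"roll":0},{"linear":[0,0,0],"roll":0}]'
```

```text
time_s: 16.55
position: [0.4541, 0.1266, 0.1248]
tool_rot: [[0.769, 0.64, -0.003], [0.64, -0.769, -0.0], [-0.002, -0.002, -1.0]]
ft_force: [0.7, -0.7, -1.1]
grip_width: 0.0351
gripper_force: 40.5
time_s: 17.55
position: [0.4561, -0.2582, 0.1246]
tool_rot: [[0.769, 0.639, -0.002], [0.639, -0.769, 0.002], [-0.0, -0.003, -1.0]]
ft_force: [0.7, 0.5, -1.5]
grip_width: 0.0347
gripper_force: 40.5
time_s: 18.55
position: [0.4574, -0.3399, 0.125]
tool_rot: [[0.241, 0.97, -0.002], [0.97, -0.241, 0.002], [0.001, -0.002, -1.0]]
ft_force: [-0.1, -1.0, -0.8]
grip_width: 0.0351
gripper_force: 40.5
time_s: 19.05
position: [0.4576, -0.3401, 0.1254]
tool_rot: [[-0.03, 1.0, -0.001], [1.0, 0.03, 0.001], [0.001, -0.001, -1.0]]
ft_force: [0.0, -1.3, -1.8]
grip_width: 0.0352
gripper_force: 40.5
```

```bash
python3 -m jog '[{"linear":[0.04,0.05,0.3],"roll":0},{"linear":[0,0,0.6],"roll":0},{"linear":[0,0,0.6],"roll":0},{"linear":[0,0,0.5],"roll":0},{"linear":[0,0,0.3],"roll":0},{"linear":[0,0,0.2],"roll":0},{"linear":[0,0,0.1],"roll":0},{"linear":[0,0,0],"roll":0},{"linear":[0,0,0],"roll":0}]'
```

```text
time_s: 19.8
position: [0.4602, -0.3391, 0.0226]
tool_rot: [[-0.03, 1.0, 0.001], [1.0, 0.03, -0.001], [-0.001, 0.001, -1.0]]
ft_force: [-0.5, 0.1, -0.5]
grip_width: 0.0354
gripper_force: 40.5
```

```bash
python3 -m jog '[{"linear":[0,0,0.1],"roll":0},{"linear":[0,0,0.09],"roll":0},{"linear":[0,0,0.06],"roll":0},{"linear":[0,0,0.03],"roll":0},{"linear":[0,0,0.01],"roll":0},{"linear":[0,0,0],"roll":0},{"linear":[0,0,0],"roll":0}]'; python3 -m jog '[{"linear":[0,0,0],"roll":0},{"linear":[0,0,0],"roll":0},{"linear":[0,0,0],"roll":0},{"linear":[0,0,0],"roll":0},{"linear":[0,0,0],"roll":0}]' 0.5;  python3 -m jog '[{"linear":[0,0,-0.3],"roll":0},{"linear":[0,0,-0.8],"roll":0},{"linear":[0,0,-1],"roll":0},{"linear":[0,0,-1],"roll":0},{"linear":[0,0,-1],"roll":0},{"linear":[0,0,-0.5],"roll":0},{"linear":[0.47,0.17,0],"roll":0},{"linear":[0.89,0.32,0],"roll":0},{"linear":[0.89,0.32,0],"roll":0},{"linear":[0.89,0.32,0],"roll":0},{"linear":[0.89,0.32,0],"roll":0},{"linear":[0.89,0.32,0],"roll":0}]' 1; python3 -m jog '[{"linear":[0.89,0.32,0],"roll":0},{"linear":[0.89,0.32,0],"roll":0},{"linear":[0.89,0.32,0],"roll":0},{"linear":[0.89,0.32,0],"roll":0},{"linear":[0.89,0.32,0],"roll":0},{"linear":[0.89,0.32,0],"roll":0},{"linear":[0.89,0.32,0],"roll":0},{"linear":[0.47,0.17,0],"roll":0},{"linear":[0.38,0.14,0],"roll":0},{"linear":[0.38,0.14,0],"roll":0},{"linear":[0,0,0],"roll":0},{"linear":[0,0,0],"roll":0}]'
python3 - <<'E'
from rig import optics
from h import *
c=optics.calibration('wrist'); im=optics.get_image('wrist')[:,:,::-1].copy()
cv2.imwrite('pics/w4.png',im)
cv2.imwrite('pics/scene4.png',optics.get_image('scene')[:,:,::-1])
E
```

```text
time_s: 20.38
position: [0.46, -0.3388, 0.0107]
tool_rot: [[-0.031, 1.0, -0.0], [1.0, 0.031, 0.0], [0.0, -0.0, -1.0]]
ft_force: [-1.0, 0.8, 1.9]
grip_width: 0.0353
gripper_force: 40.8
time_s: 20.8
position: [0.4601, -0.3389, 0.0105]
tool_rot: [[-0.031, 1.0, 0.0], [1.0, 0.031, -0.0], [-0.0, 0.0, -1.0]]
ft_force: [-0.9, 0.2, 0.2]
grip_width: 0.0642
gripper_force: 0.0
time_s: 21.8
position: [0.5249, -0.1383, 0.1946]
tool_rot: [[-0.03, 1.0, 0.0], [1.0, 0.03, -0.0], [-0.0, 0.0, -1.0]]
ft_force: [0.8, -1.1, 0.9]
grip_width: 0.0852
gripper_force: 0.0
time_s: 22.8
position: [0.623, 0.162, 0.1942]
tool_rot: [[-0.032, 0.999, -0.0], [0.999, 0.032, -0.0], [-0.0, -0.0, -1.0]]
ft_force: [-0.4, -0.1, -0.1]
grip_width: 0.0856
gripper_force: 0.0
```

View pics/w4.png

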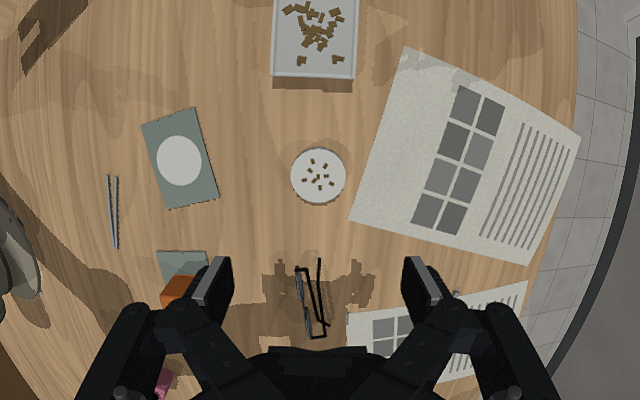

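View pics/scene4.png

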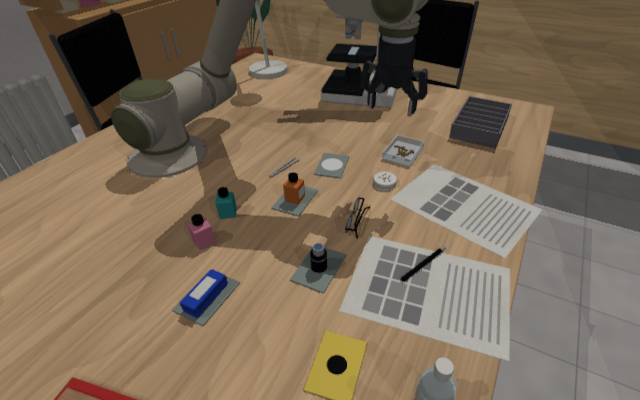

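The scene view shows the box (205,293), eyepiece (319,260) and bottle (294,190) upright on their pads, with spectacles and tray untouched. The wrist view has the dish at (318,176), ahead of the gripper with clear space for the fingers.

```bash
python3 -m jog '[{"linear":[0,0.03,0.4],"roll":0},{"linear":[0,0,0.8],"roll":0},{"linear":[0,0,0.9],"roll":0},{"linear":[0,0,0.9],"roll":0},{"linear":[0,0,0.8],"roll":0},{"linear":[0,0,0.5],"roll":0},{"linear":[0,0,0.3],"roll":0},{"linear":[0,0,0.2],"roll":0},{"linear":[0,0,0],"roll":0},{"linear":[0,0,0],"roll":0}]'; python3 -m jog '[{"linear":[0,0,0],"roll":0},{"linear":[0,0,0],"roll":0},{"linear":[0,0,0],"roll":0},{"linear":[0,0,0],"roll":0},{"linear":[0,0,0],"roll":0},{"linear":[0,0,0],"roll":0},{"linear":[0,0,0],"roll":0}]' -1 30
```

```text
time_s: 23.73
position: [0.625, 0.1614, 0.0036]
tool_rot: [[-0.03, 1.0, 0.002], [1.0, 0.03, 0.0], [0.0, 0.002, -1.0]]
ft_force: [-0.0, -0.2, -0.4]
grip_width: 0.0855
gripper_force: 0.0
time_s: 24.32
position: [0.6249, 0.1617, 0.0041]
tool_rot: [[-0.031, 1.0, 0.002], [1.0, 0.031, 0.0], [-0.0, 0.002, -1.0]]
ft_force: [-0.5, -0.7, 4.8]
grip_width: 0.0585
gripper_force: 31.5
```

```bash
python3 -m jog '[{"linear":[0,0,-0.1],"roll":0},{"linear":[0,0,-0.3],"roll":0},{"linear":[0,0,-0.3],"roll":0},{"linear":[0,0,-0.3],"roll":0},{"linear":[0.03,-0.3,0],"roll":0},{"linear":[0.06,-0.5,0],"roll":0},{"linear":[0.06,-0.6,0],"roll":0},{"linear":[0.07,-0.7,0],"roll":0},{"linear":[0.07,-0.7,0],"roll":0},{"linear":[0.06,-0.6,0],"roll":0},{"linear":[0.04,-0.4,0],"roll":0},{"linear":[0.02,-0.3,0],"roll":0}]'; python3 -m jog '[{"linear":[0,0,0],"roll":0},{"linear":[0,0,0.2],"roll":0},{"linear":[0,0,0.2],"roll":0},{"linear":[0,0,0.1],"roll":0},{"linear":[0,0,0.1],"roll":0},{"linear":[0,0,0],"roll":0},{"linear":[0,0,0],"roll":0}]'
```

```text
time_s: 25.32
position: [0.4587, 0.1732, 0.0439]
tool_rot: [[-0.031, 1.0, 0.001], [1.0, 0.031, 0.0], [0.0, 0.001, -1.0]]
ft_force: [0.5, 0.3, -0.4]
grip_width: 0.0589
gripper_force: 32.4
time_s: 25.9
position: [0.4601, 0.1729, 0.0181]
tool_rot: [[-0.031, 1.0, -0.001], [1.0, 0.031, -0.0], [-0.0, -0.001, -1.0]]
ft_force: [0.8, -0.1, -1.5]
grip_width: 0.0588
gripper_force: 32.4
```

```bash
python3 -m jog '[{"linear":[0,0,0.1],"roll":0},{"linear":[0,0,0.08],"roll":0},{"linear":[0,0,0.05],"roll":0},{"linear":[0,0,0.02],"roll":0},{"linear":[0,0,0],"roll":0},{"linear":[0,0,0],"roll":0}]'; python3 -m jog '[{"linear":[0,0,0],"roll":0},{"linear":[0,0,0],"roll":0},{"linear":[0,0,0],"roll":0},{"linear":[0,0,0],"roll":0},{"linear":[0,0,0],"roll":0}]' 1;  python3 -m jog '[{"linear":[0,0,-0.3],"roll":0},{"linear":[0,0,-0.8],"roll":0},{"linear":[0,0,-1],"roll":0},{"linear":[0,0,-1],"roll":0},{"linear":[0,0,-1],"roll":0},{"linear":[0,0,-0.5],"roll":0},{"linear":[-0.2,0,-0.5],"roll":0},{"linear":[-0.3,0,0],"roll":0},{"linear":[0,0,0],"roll":0},{"linear":[0,0,0],"roll":0}]' 1
python3 - <<'E'
from rig import optics
from h import *
for n in('wrist','side','scene'): cv2.imwrite(f'pics/{n}5.png',optics.get_image(n)[:,:,::-1])
a=cv2.imread('pics/wrist5.png');b=cv2.imread('pics/side5.png')
cv2.imwrite('pics/fin.png',cv2.resize(np.vstack([a,b]),(480,600)))
C={n:optics.calibration(n) for n in('scene','side')}; I={n:cv2.imread(f'pics/{n}5.png') for n in C}
wh=((0,0,130),(180,50,255)); blk=((0,0,0),(180,255,60))
for n,a,b,col,z in(('label',(180,265,50,45),(335,108,26,35),wh,.034),('dish',(312,148,42,30),(322,240,44,40),wh,.022),('cap',(283,170,22,16),(338,190,22,16),blk,.0665),('tube',(308,240,24,18),(288,145,24,18),((95,30,50),(130,160,255)),.06)):
    for v,r in(('scene',a),('side',b)):
        k=blob(I[v],r,*col)
        if k is not None and len(k)>5: print(n,v,rect(C[v],k,z))
E
```

```text
time_s: 26.4
position: [0.4599, 0.173, 0.0085]
tool_rot: [[-0.031, 1.0, 0.0], [1.0, 0.031, 0.0], [0.0, 0.0, -1.0]]
ft_force: [0.1, -0.2, -1.0]
grip_width: 0.0585
gripper_force: 32.4
time_s: 26.82
position: [0.4599, 0.173, 0.0086]
tool_rot: [[-0.031, 1.0, 0.0], [1.0, 0.031, 0.0], [0.0, 0.0, -1.0]]
ft_force: [-0.8, 0.0, 0.3]
grip_width: 0.0854
gripper_force: 0.0
time_s: 27.65
position: [0.4603, 0.1528, 0.2123]
tool_rot: [[-0.03, 1.0, -0.001], [1.0, 0.03, 0.0], [0.0, -0.001, -1.0]]
ft_force: [0.6, 0.5, 0.2]
grip_width: 0.0854
gripper_force: 0.0
label scene c=(460,-341) 51x22 long@-88.4
label side c=(443,-408) 55x50 long@4.4
dish scene c=(460,169) 61x59 long@-63.2
dish side c=(461,178) 72x62 long@-90.0
cap scene c=(449,-4) 38x19 long@-56.9
cap side c=(449,-5) 30x19 long@-89.1
tube scene c=(613,-172) 18x14 long@27.4
tube side c=(616,-177) 9x9 long@4.3
```

View pics/fin.png

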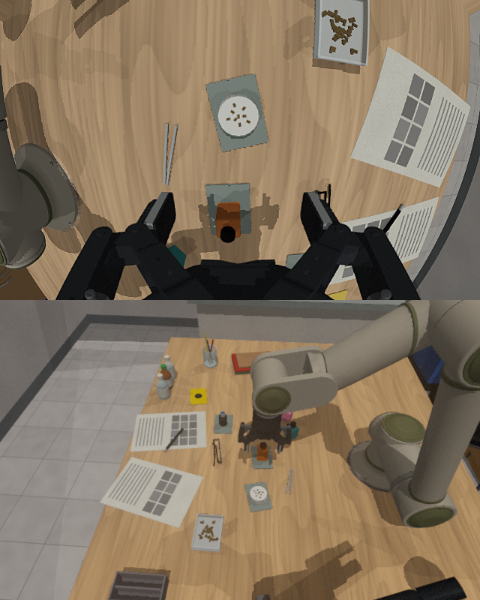

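The dish sits centred on its pad (wrist view, 238,115 in the composite). All four things measure within a few mm of their pad centres, and nothing else has moved. Handing in.

```bash
python3 -c "
from rig import env
print(env.close_job())"
```

```text
the job is handed in; nothing more can be done
None
```

The slide box, eyepiece, oil bottle and seed dish are upright on their own pads, each measured within about 5 mm of centre with the slide box lined up, the spectacles and sample tray were left alone, and the job was handed in at about 28 s; no verdict came back.

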